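# Show the flow cell to the inspection camera

## Task

Gently swing the clear cover of the white housing open all the way onto its stop and leave it there, then take the flow cell with the blue grip tab out of the orange cradle and present it to the inspection camera: window centre straight in front of the lens at lens height, 12 cm from the lens glass (above the blue-and-white target on the stand), cell upright, window squarely facing the lens (either face). Finish while still holding it there in the air, motionless and touching nothing but the gripper; leave the red-tabbed cell, the flow sensor and the vial where they are and do not knock the camera.

Things in the scene. Friction and masses are not known exactly. Their poses are not given: they have to be found in the camera images.
- housing: Fixed white open box 150 (x) x 210 (y) x 100 mm high, walls 5, inner floor 6 mm up; origin: centre of underside. Orange cradle inside, top 26 mm above the table, two slots 17 x 63 mm (long along y) at x 0, y -48 and +48; a cell stands 20 mm deep in each, in either order. Stands left or right of the robot, yaw varies.
- cover (a joint): Clear cover 150 x 210 x 6 mm with black edge strips, 0.25 kg, hinged along the housing's far (+x) top edge. 0 = closed, level; grows as it opens up and back (rad); stop at 1.75, just past upright. May start ajar, up to 0.2. Hinge friction 0.4 N m keeps it where it is let go; 2 to 5 N at the handle moves it.
- cover_handle (a point): Centre of the round blue bar of the cover's loop handle: 12 mm in diameter, along the cover's y, clear span 98 mm, 42 mm in front of the cover's front edge (36 mm gap to plate and housing wall), 192 mm from the hinge line, 3 mm above it when closed. Axes turn with the cover; at joint 0 as the housing's.
- cover_hinge (a point): Middle of the cover's hinge line, 101 mm above the table; axes as the housing's; the hinge turns about +y.
- blue_cell: Flow cell to present: upright plate 14 mm thick (x); white frame 60 wide (y), 56 high, with a clear window 38 x 28 mm, same on both faces; on top a blue grip tab 14 (x) x 22 (y) mm, from 56 to 86 mm above the foot, with a blue stub 10 mm high each side. 60 to 130 g. Origin: centre of the foot's underside; z up.
- blue_cell_window (a point): Centre of the blue cell's window, 32 mm above the origin of the cell, under the middle of the tab; axes as the cell's.
- red_cell: Same cell but with red tab and stubs, in the other slot; leave it.
- camera_stand: Fixed camera stand: grey base plate 8 mm thick, 100 wide, x -40 to +260 mm, with a round blue-and-white target; origin on the table under the target. A post 20 mm in diameter, 268 high, at x +230 carries the camera head (black, 60 wide, 56 high, x +120 to +250); its lens looks along -x. Place, yaw and side vary.
- lens (a point): Centre of the lens glass, 120 mm along the stand's +x from the target; axes as the stand's. Its height is 150 to 210 mm (the head is clamped at a different height each time, it does not need to be moved).
- focus (a point): The point to present at: 120 mm in front of the lens glass along the optical axis, at lens height, directly above the target. Axes as the stand's: x is the optical axis.
- flow_sensor: Loose black box 55 x 40 x 30 mm with blue ports (79 mm over the ports), bystander; origin at the centre of its underside.
- vial: Loose amber vial with orange cap, 28 mm in diameter, 55 mm high, bystander; origin at the centre of its underside.

How it is judged:
On the way, in this order (a step that is already met when the one before it is completed fails the run):
1. the cover is open on its stop, with the blue cell still in the cradle (value of joint cover above 1.68 rad and z of blue_cell in the frame of housing below 0.02 m), for 0.2 s.
2. the blue cell is lifted clear of the housing in the fingers (z of blue_cell in the frame of housing above 0.08 m and contact force between the fingers and blue_cell above 2 N), for 0.2 s.
At the end, for the whole second after the job is handed in: Blue cell held still in the fingers, window centre within 20 mm along the lens axis and 14 mm sideways and in height of the focus point, upright and square to the lens within 8 degrees, touching only the gripper; cover open over 1.62 rad; red cell moved under 20 mm, sensor and vial under 25 mm (x of blue_cell_window in the frame of focus between -0.02 and 0.02 m and y of blue_cell_window in the frame of focus between -0.014 and 0.014 m and z of blue_cell_window in the frame of focus between -0.014 and 0.014 m and angle between blue_cell's own z axis and vertical below 0.14 rad and angle between the x axis of blue_cell and the x axis of focus, either way round below 0.14 rad and contact force between the fingers and blue_cell above 2 N and contact force between blue_cell and camera_stand below 0.1 N and contact force between blue_cell and housing below 0.1 N and linear speed of blue_cell below 0.03 m/s and angular speed of blue_cell below 0.3 rad/s and value of joint cover above 1.62 rad and distance of red_cell from where it was at the start of the episode below 0.02 m and distance of each of flow_sensor, vial from where it was at the start of the episode below 0.025 m); the arm keeps its last pose, push and grip.
It fails at once if the cover is slammed onto its stop (over 1.2 rad/s near the stop) (value of joint cover above 1.5 rad and velocity of joint cover above 1.2 rad/s).
It fails at once if the cover is dropped or thrown shut (closing faster than 2 rad/s) (velocity of joint cover below -2 rad/s).
It fails at once if the red cell, flow sensor or vial is displaced (distance of any of red_cell, flow_sensor, vial from where it was at the start of the episode above 0.04 m).
It fails at once if the camera is knocked (over 8 N) (contact force between any of the arm, the fingers, blue_cell and camera_stand above 8 N).
It also fails if it takes over 61 s, if anything falls off the work surface, if the arm or the gripper's body presses on something with over 40 N, if the wrist force passes 120 N, or if a joint passes its speed limit or range.

## Robot

A 6-joint arm with a two-finger parallel gripper is mounted at the origin on the work surface. World frame = base frame: x ahead of the robot, y to its left, z up, the work surface at z = 0. Lengths are in m, angles in rad, forces in N, time in s.
With the tool pointing down it reaches from about 0.25 to 0.775 m from the base axis. Payload 4 kg.
Tool frame: the origin (TCP) lies at the very end of the fingers, on their centre line; the grasp point (between the pads) lies r.tcp_to_grasp behind it (r.tcp_to_grasp is the distance from the TCP to the grasp point, in m); z points along the fingers, y is the line along which they close (so a half turn about z gives the same grasp; the last joint's range is limited). The gripper opens to 85 mm and grips with 20 to 120 N. Pads are 22 mm wide; open, the fingers measure 114 mm over their backs; the gripper's body (76 mm by 85 mm) begins 54 mm behind the grasp point. The pads swing forward as they close: fully open they stand 13 mm farther back than shut.
Start: joints at [1.244, 0.087, 1.371, -0, 1.684, -0.103], TCP at [0.122, 0.536, 0.231] pointing down, gripper open.
Joint ranges: [-3.1, 3.1], [-0.76, 2.03], [0.27, 2.55], [-1.08, 4.22], [0.17, 2.65], [-2.57, 2.57]. Speed limits (rad/s): [2.79, 2.79, 3.14, 3.14, 3.14, 3.14].

## Interface

Orientations are given as a rotation vector (axis times angle).
In Python, from rig import readout, read_camera, camera_model, order, r gives the robot as it stands.
- The arm moves only by the tool servo_tool, never from a script. Its argument "motion" is a list of rows, each an object with "translation": the shift along the tool's x, y, z in cm, a list of three; "rot": the turn, a rotation vector about the tool's x, y, z in rad, a list of three; "hand": the opening, from -1 (shut) to 1 (fully open). In form: [{"translation": [tx, ty, tz], "rot": [wx, wy, wz], "hand": hand}, ...]. A call has exactly 5 rows; each row shifts and turns the commanded pose from where the row before left it, along the tool's axes as they then stand; what a row does not reach is not made up. A row lasts 1/8 s, in which the tool goes at most 62.5 mm and 10.7 degrees, less where a joint would pass 70% of its speed; a pose out of reach is approached as far as the arm can. A call is refused whole if a number of a shift passes 6.25 or a number of a turn 0.188, either way. A call with a gripper value outside its range is refused whole. The fingers move at their own pace and stop on an object; "force" is the grip in N (left out, the last holds). Time passes only in rows, so rows that do not move let the fingers close, or fill a call up. It gives the time, the measured TCP pose, the force, the opening and the grip force at its end, in the units of the state.
- readout.sense(): the state, without advancing time (a new reading comes with each control period).
- read_camera(name): name is "scene" or "top"; returns (picture, depth): 400x640x3 uint8, red, green, blue; 400x640 float32, m along the optical axis (not along the pixel's ray), 0 where there is no reading.
- camera_model(name): a dict with "fx", "fy", "cx", "cy" (pixels), "R" (3x3) and "t" (3): a world point X has camera coordinates R X + t. Camera axes: x right, y down, z forward; pixel columns grow to the right and rows downward; lengths in m; the calibration is good to about 2 mm. A picture is of the moment at which its call begins. camera_model takes no time and is no camera call.
- order.hand_in(): hands the job in; it is judged then, once.
The state is a dict: "time": time; "joints": joint angles; "joint_velocities": joint speeds; "tau": joint torques, N m; "ee_pos": TCP position; "tool_rot": TCP orientation; "ft_force": force on the tool from outside, world axes, zero at the start; "moment": the same for the moment, N m; "opening": opening from 0.0 (shut) to 1.0 (fully open); "grip_force": force on a finger pad.
Only numpy, scipy, OpenCV 4.12 (cv2) and the standard library are available. Lean on these libraries where they do the work, as an engineer would, in place of code of your own. Each camera call takes 0.05 s, during which the arm holds its last target. There are 200 camera calls.

## Working session

There is one attempt and no reset: what is moved stays moved. The work goes in short steps, Python scripts to look and compute and a tool call to move; the robot and the scene stay as the last step left them, time stands still between calls to the robot, and variables do not carry over. Pictures are saved under pics/ and viewed, at most 10 in all, crops included, and the job is handed in when it is done.

Besides the shell and the picture viewer there is one more tool, called after "Call:" as a command line: name --argument value ..., lists and objects as JSON in quotes. servo_tool: Moves the arm, as the interface text tells. Its arguments: {"type":"object","properties":{"motion":{"type":"array"},"force":{"type":"number"}},"required":["motion"]}

```bash
ls; mkdir -p pics
python3 - <<'E'
from rig import readout, read_camera, camera_model, order, r
import cv2,numpy as np
for n in("scene","top"):
    p,d=read_camera(n); cv2.imwrite(f"pics/{n}0.png",p[:,:,::-1]); np.save(f"pics/{n}0.npy",d); np.save(f"pics/{n}0p.npy",p)
    m=camera_model(n); print(n,{k:np.round(v,3).tolist() for k,v in m.items()}, "pos",np.round(-np.array(m['R']).T@m['t'],3))
print(readout.sense(), r.tcp_to_grasp)
E
```

```text
pics
scene {'fx': 404.377, 'fy': 404.377, 'cx': 316.491, 'cy': 202.246, 'R': [[0.745, 0.666, 0.008], [0.471, -0.519, -0.713], [-0.471, 0.535, -0.701]], 't': [-0.378, -0.162, 1.116]} pos [ 0.884 -0.429  0.669]
top {'fx': 363.603, 'fy': 363.603, 'cx': 321.729, 'cy': 196.271, 'R': [[-0.07, -0.998, 0.006], [-0.977, 0.068, -0.2], [0.199, -0.02, -0.98]], 't': [0.013, 0.542, 0.928]} pos [ 0.346 -0.005  1.017]
{'time': 0.1, 'joints': array([ 1.24390367e+00,  8.79177667e-02,  1.37215288e+00, -5.96875746e-06,
        1.68359758e+00, -1.03094740e-01]), 'joint_velocities': array([-0.00026985, -0.00255791, -0.00536682, -0.0025787 ,  0.00023776,
        0.00011804]), 'tau': array([ 1.80593026e-03, -3.53011680e+01, -3.14220893e+01, -2.74559579e-04,
        7.91681145e-03,  5.80222974e-06]), 'ee_pos': array([0.1219187 , 0.5358442 , 0.23021089]), 'tool_rot': array([-0.35075984, -3.12150863,  0.00318678]), 'ft_force': array([ 0.35977142, -0.24124033, -1.16954127]), 'moment': array([0.0082687 , 0.02871557, 0.00609918]), 'grip_force': 0.0, 'opening': 0.999560936159874} 0.0187
```

View pics/scene0.png

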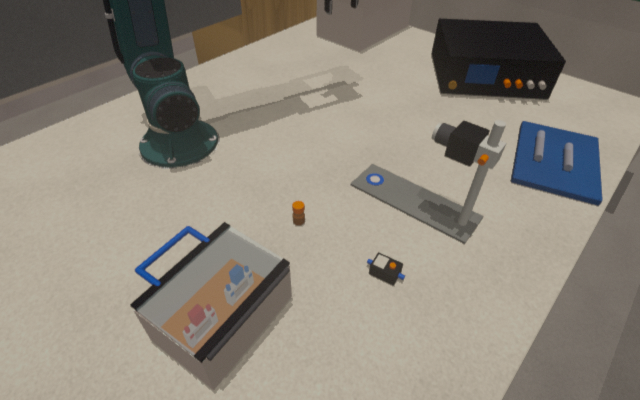

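View pics/top0.png

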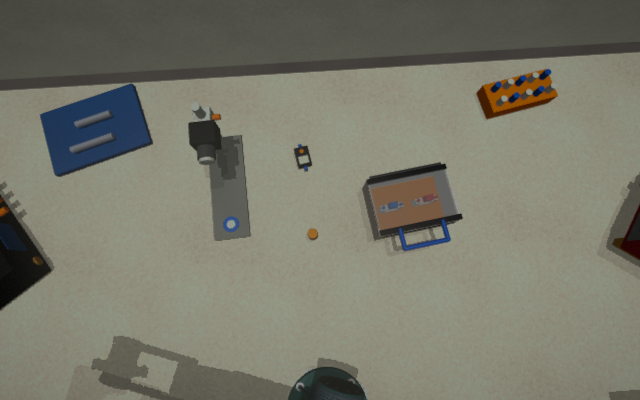

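The scene view shows the housing at (215,300) with its blue handle at (172,255), near the robot. The blue tab is at (237,273) and the red one at (197,316). The target is at (375,180), the lens at (440,135), the vial at (298,212) and the sensor at (386,268). In the top view the handle is at (425,240), the blue tab at (392,206), the red tab at (426,199), the target at (231,224) and the lens at (206,155).

```bash
cat > h.py <<'E'
import numpy as np, cv2
from rig import readout, read_camera, camera_model, order, r
from scipy.spatial.transform import Rotation as Ro
def cloud(n,d):
    m=camera_model(n); v,u=np.mgrid[:400,:640]
    c=np.stack([(u-m['cx'])/m['fx']*d,(v-m['cy'])/m['fy']*d,d],-1)
    return (c-np.array(m['t']))@np.array(m['R'])
def proj(n,X):
    m=camera_model(n); c=np.atleast_2d(X)@np.array(m['R']).T+m['t']
    return np.stack([m['fx']*c[:,0]/c[:,2]+m['cx'],m['fy']*c[:,1]/c[:,2]+m['cy']],-1)
def tri(a,b,n1="scene",n2="top"):
    A=[];B=[]
    for n,p in((n1,a),(n2,b)):
        m=camera_model(n);R=np.array(m['R']);q=np.array([(p[0]-m['cx'])/m['fx'],(p[1]-m['cy'])/m['fy']])
        for i in(0,1): A.append(R[i]-q[i]*R[2]);B.append(q[i]*m['t'][2]-m['t'][i])
    X=np.linalg.lstsq(np.array(A),np.array(B),rcond=None)[0]
    return X
E
python3 - <<'E'
from h import *
big=[]
boxes={"scene":[(120,215,310,385),(340,110,520,245)],"top":[(355,155,475,260),(180,95,260,250)]}
for n in boxes:
    p=np.load(f"pics/{n}0p.npy");d=np.load(f"pics/{n}0.npy");P=cloud(n,d)
    hsv=cv2.cvtColor(p,cv2.COLOR_RGB2HSV)
    blue=(hsv[...,0]>100)&(hsv[...,0]<125)&(hsv[...,1]>150)
    x0,y0,x1,y1=boxes[n][0]; M=np.zeros_like(blue);M[y0:y1,x0:x1]=1
    s=blue&M; Q=P[s]; print(n,"blue",s.sum(),np.round(np.percentile(Q,[1,25,50,75,99],axis=0),3).tolist())
    for b in boxes[n]:
        c=p[b[1]:b[3],b[0]:b[2],::-1]; big.append(cv2.resize(c,(390,290),interpolation=cv2.INTER_CUBIC)); print(b,"scale",390/(b[2]-b[0]),290/(b[3]-b[1]))
    for uv in ({"scene":[(375,180),(440,135),(465,140),(237,273),(197,316),(470,125)],"top":[(231,224),(206,155),(205,130),(392,206),(426,199),(412,178)]}[n]):
        print(n,uv,np.round(P[uv[1],uv[0]],3))
cv2.imwrite("pics/z.png",np.vstack([np.hstack(big[:2]),np.hstack(big[2:])]))
print("target",tri((375,180),(231,224)),"bluetab",tri((237,272),(392,206)))
E
```

```text
scene blue 578 [[0.388, -0.329, 0.117], [0.397, -0.32, 0.121], [0.403, -0.286, 0.122], [0.421, -0.233, 0.123], [0.451, -0.209, 0.125]]
(120, 215, 310, 385) scale 2.0526315789473686 1.7058823529411764
(340, 110, 520, 245) scale 2.1666666666666665 2.1481481481481484
scene (375, 180) [0.496 0.229 0.01 ]
scene (440, 135) [0.63  0.222 0.211]
scene (465, 140) [ 0.884 -0.429  0.669]
scene (237, 273) [ 0.523 -0.218  0.111]
scene (197, 316) [ 0.54  -0.311  0.112]
scene (470, 125) [0.667 0.262 0.231]
top blue 303 [[0.383, -0.327, 0.118], [0.392, -0.318, 0.122], [0.398, -0.272, 0.123], [0.417, -0.219, 0.125], [0.448, -0.207, 0.128]]
(355, 155, 475, 260) scale 3.25 2.761904761904762
(180, 95, 260, 250) scale 4.875 1.8709677419354838
top (231, 224) [0.49  0.232 0.01 ]
top (206, 155) [0.622 0.235 0.223]
top (205, 130) [0.677 0.233 0.235]
top (392, 206) [ 0.493 -0.199  0.111]
top (426, 199) [ 0.504 -0.287  0.114]
top (412, 178) [ 0.563 -0.259  0.109]
target [0.49166506 0.2337833  0.00416365] bluetab [ 0.4991623  -0.20526238  0.07815178]
```

View pics/z.png

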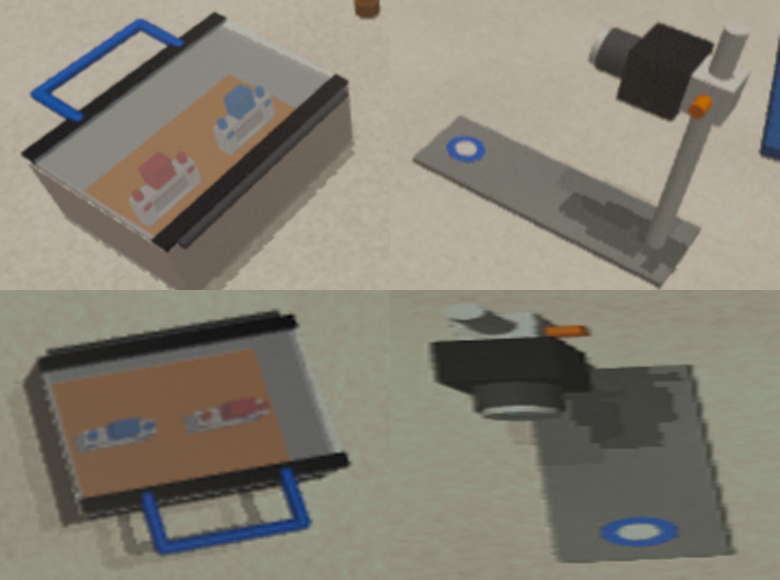

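```bash
cat > m.py <<'E'
from h import *
from scipy.optimize import least_squares
cen={}
def blobs(mask,box):
    M=np.zeros_like(mask);x0,y0,x1,y1=box;M[y0:y1,x0:x1]=mask[y0:y1,x0:x1]
    k,l,s,c=cv2.connectedComponentsWithStats(M.astype(np.uint8)); return M,[(int(s[i,4]),np.round(c[i],1).tolist()) for i in range(1,k) if s[i,4]>12]
for n,bx in {"scene":(120,215,310,385),"top":(355,155,475,260)}.items():
    p=np.load(f"pics/{n}0p.npy");P=cloud(n,np.load(f"pics/{n}0.npy"));hsv=cv2.cvtColor(p,cv2.COLOR_RGB2HSV);H,S,V=[hsv[...,i].astype(int) for i in range(3)]
    bl=(H>98)&(H<126)&(S>70)&(V>60); rd=((H<5)|(H>170))&(S>60)
    print(n,"blue",blobs(bl,bx)[1],"red",blobs(rd,bx)[1])
    hb=blobs((H>100)&(H<125)&(S>150),bx)[0]; 
    Q=P[hb]; Q=Q[np.abs(Q[:,2]-.122)<.012]
    # bar: points farthest from hinge (min x')
    for it in range(3):
        yaw=0.14 if it==0 else yaw
        ux=np.array([np.cos(yaw),np.sin(yaw)]);a=Q[:,:2]@ux;B=Q[a<np.percentile(a,3)+.012]
        vy=np.linalg.svd(B[:,:2]-B[:,:2].mean(0))[2][0]; vy=vy if vy[1]>0 else -vy; yaw=np.arctan2(-vy[0],vy[1])
    uy=np.array([-np.sin(yaw),np.cos(yaw)]);b=B[:,:2]@uy
    print(" bar yaw",yaw,"n",len(B),"a mean",(B[:,:2]@ux).mean(),"b range",b.min(),b.max(),"ztop",np.percentile(B[:,2],90))
    blk=blobs((V<45)&(P[...,2]>.09)&(P[...,2]<.16),bx)[0];K=P[blk]; a=K[:,:2]@ux;bb=K[:,:2]@uy
    mid=(a.min()+a.max())/2
    for w in(a<mid,a>=mid): print(" strip a",np.percentile(a[w],[2,50,98]).round(4),"b",np.percentile(bb[w],[1,99]).round(4),"z",np.percentile(K[w][:,2],[10,50,90]).round(4))
    # stand
    bx2={"scene":(340,150,490,245),"top":(200,120,260,250)}[n]
    g=blobs((P[...,2]>.004)&(P[...,2]<.013),bx2)[0]; G=P[g][:,:2].astype(np.float32); print(" plate rect",cv2.minAreaRect(G),g.sum())
    print(" target",blobs((H>100)&(H<125)&(S>120),{"scene":(355,165,395,195),"top":(215,210,250,240)}[n])[1])
    bx3={"scene":(425,110,520,170),"top":(180,95,225,170)}[n]
    hd=blobs((V<60)&(P[...,2]>.12)&(P[...,2]<.3),bx3)[0]; Hd=P[hd]; print(" head",np.percentile(Hd,[1,10,50,90,99],axis=0).round(4).tolist())
E
python3 m.py
```

```text
scene blue [(697, [166.0, 253.4]), (166, [236.3, 274.0]), (13, [246.0, 268.3]), (15, [227.8, 287.1])] red [(239, [196.5, 315.0]), (24, [208.0, 307.5]), (28, [186.6, 329.4])]
 bar yaw 0.14338883820908896 n 356 a mean 0.35454278178768245 b range -0.38560091361728854 -0.26797394171244154 ztop 0.12449807889424698
 strip a [0.3954 0.4008 0.4063] b [-0.4286 -0.2795] z [0.1171 0.1183 0.1197]
 strip a [0.5307 0.537  0.543 ] b [-0.4296 -0.2738] z [0.1069 0.1083 0.1096]
 plate rect ((0.5831083059310913, 0.2117447853088379), (0.3644067347049713, 0.2652871608734131), 17.933504104614258) 3732
 target [(86, [374.6, 179.1])]
 head [[0.6296, 0.2104, 0.1815], [0.655, 0.212, 0.1908], [0.6782, 0.2154, 0.2216], [0.7006, 0.2523, 0.2318], [0.7055, 0.2658, 0.2328]]
top blue [(43, [392.9, 204.6]), (391, [425.0, 238.7])] red [(68, [428.7, 197.4])]
 bar yaw 0.13403582079495024 n 178 a mean 0.35350956639220305 b range -0.3798502194145667 -0.26220647244255557 ztop 0.12635290781142886
 strip a [0.3926 0.4017 0.4076] b [-0.4223 -0.221 ] z [0.1169 0.1191 0.1212]
 strip a [0.5314 0.538  0.5458] b [-0.4215 -0.2195] z [0.1068 0.1092 0.1112]
 plate rect ((0.6092221140861511, 0.23359709978103638), (0.16876320540905, 0.376368910074234), 86.56673431396484) 3372
 target [(114, [230.8, 223.8])]
 head [[0.6205, 0.2124, 0.183], [0.6327, 0.2141, 0.208], [0.6628, 0.2347, 0.2304], [0.6931, 0.2616, 0.2332], [0.7003, 0.2697, 0.2348]]
```

```bash
cat > plan.py <<'E'
from h import *
def Rt(yaw,alpha):  # tool points along horizontal heading yaw, alpha below horizontal; tool y horizontal
    e=np.array([np.cos(yaw),np.sin(yaw),0]);z=np.array([0,0,1.]);d=np.cos(alpha)*e-np.sin(alpha)*z
    y=np.cross(z,e); return Ro.from_matrix(np.stack([np.cross(y,d),y,d],1))
def plan(wps,hand,p=None,R=None):
    s=readout.sense(); p=np.array(s['ee_pos']) if p is None else p; R=Ro.from_rotvec(s['tool_rot']) if R is None else R
    rows=[]
    for P,T,n in wps:
        P=np.array(P,float); p0,R0=p,R; w=(R0.inv()*T).as_rotvec()
        for k in range(1,n+1):
            pt=p0+(P-p0)*k/n; Rk=R0*Ro.from_rotvec(w*k/n)
            t=np.round(R.inv().apply(pt-p)*100,2); q=np.round((R.inv()*Rk).as_rotvec(),3)
            p=p+R.apply(t/100); R=R*Ro.from_rotvec(q); rows.append((t.tolist(),q.tolist()))
            if max(abs(t))>6.2 or max(abs(q))>.186: print("TOO BIG",t,q)
    for i in range(0,len(rows),5): print(",".join('{"translation":%s,"rot":%s,"hand":%s}'%(a,b,hand) for a,b in rows[i:i+5]))
    print("end",p.round(4),R.as_rotvec().round(3))
E
python3 - <<'E'
from plan import *
a=np.pi/2
plan([((.30,.27,.28),Rt(-.3,a),6),((.33,-.03,.26),Rt(-.4,1.3),6),((.33,-.245,.152),Rt(-.4,.785),5),((.395,-.272,.082),Rt(-.4,.785),3)],-1)
E
```

```text
{"translation":[-3.88, -3.66, -0.82],"rot":[-0.0, -0.0, 0.013],"hand":-1},{"translation":[-3.92, -3.62, -0.83],"rot":[-0.001, -0.0, 0.012],"hand":-1},{"translation":[-3.97, -3.56, -0.82],"rot":[-0.0, -0.0, 0.013],"hand":-1},{"translation":[-4.01, -3.51, -0.83],"rot":[-0.0, -0.0, 0.013],"hand":-1},{"translation":[-4.06, -3.46, -0.83],"rot":[-0.001, -0.0, 0.013],"hand":-1}
{"translation":[-4.11, -3.41, -0.83],"rot":[-0.0, -0.0, 0.012],"hand":-1},{"translation":[-1.95, -4.63, 0.33],"rot":[0.002, -0.045, 0.017],"hand":-1},{"translation":[-2.02, -4.59, 0.44],"rot":[0.002, -0.045, 0.016],"hand":-1},{"translation":[-2.06, -4.56, 0.53],"rot":[0.003, -0.045, 0.017],"hand":-1},{"translation":[-2.12, -4.53, 0.64],"rot":[0.002, -0.045, 0.016],"hand":-1}
{"translation":[-2.16, -4.49, 0.75],"rot":[0.002, -0.046, 0.017],"hand":-1},{"translation":[-2.2, -4.45, 0.85],"rot":[0.002, -0.045, 0.017],"hand":-1},{"translation":[-1.04, -3.96, 2.53],"rot":[0.0, -0.103, -0.0],"hand":-1},{"translation":[-0.77, -3.96, 2.62],"rot":[0.0, -0.103, -0.0],"hand":-1},{"translation":[-0.49, -3.96, 2.69],"rot":[0.0, -0.103, -0.0],"hand":-1}
{"translation":[-0.22, -3.96, 2.72],"rot":[0.0, -0.103, -0.0],"hand":-1},{"translation":[0.06, -3.96, 2.73],"rot":[0.0, -0.103, -0.001],"hand":-1},{"translation":[-0.01, 0.01, 3.31],"rot":[0.0, 0.0, 0.0],"hand":-1},{"translation":[-0.0, 0.02, 3.31],"rot":[0.0, 0.0, 0.0],"hand":-1},{"translation":[-0.01, 0.01, 3.31],"rot":[0.0, 0.0, 0.0],"hand":-1}
end [ 0.395 -0.272  0.082] [ 0.469  2.317 -0.195]
```

Call:
servo_tool --motion '[{"translation": [-3.9, -3.65, -0.8], "rot": [0, 0, 0.013], "hand": -1}, {"translation": [-3.9, -3.6, -0.8], "rot": [0, 0, 0.013], "hand": -1}, {"translation": [-4.0, -3.55, -0.8], "rot": [0, 0, 0.013], "hand": -1}, {"translation": [-4.0, -3.5, -0.8], "rot": [0, 0, 0.013], "hand": -1}, {"translation": [-4.1, -3.45, -0.8], "rot": [0, 0, 0.013], "hand": -1}]'

```text
time: 0.72
ee_pos: [0.2715, 0.3135, 0.2711]
tool_rot: [-0.452, -3.109, 0.0]
ft_force: [0.9, -0.1, -0.2]
opening: -0.002
grip_force: 0.0
```

Call:
servo_tool --motion '[{"translation": [-4.1, -3.4, -0.8], "rot": [0, 0, 0.013], "hand": -1}, {"translation": [-1.95, -4.6, 0.3], "rot": [0, -0.045, 0.017], "hand": -1}, {"translation": [-2.0, -4.6, 0.4], "rot": [0, -0.045, 0.017], "hand": -1}, {"translation": [-2.05, -4.55, 0.5], "rot": [0, -0.045, 0.017], "hand": -1}, {"translation": [-2.1, -4.5, 0.6], "rot": [0, -0.045, 0.017], "hand": -1}]'

```text
time: 1.35
ee_pos: [0.3195, 0.0701, 0.2663]
tool_rot: [0.544, 2.912, -0.041]
ft_force: [0.4, -0.4, 0.2]
opening: -0.002
grip_force: 0.0
```

Call:
servo_tool --motion '[{"translation": [-2.15, -4.5, 0.75], "rot": [0, -0.045, 0.017], "hand": -1}, {"translation": [-2.2, -4.45, 0.85], "rot": [0, -0.045, 0.017], "hand": -1}, {"translation": [-1.0, -4.0, 2.5], "rot": [0, -0.1, 0], "hand": -1}, {"translation": [-0.8, -4.0, 2.6], "rot": [0, -0.1, 0], "hand": -1}, {"translation": [-0.5, -3.9, 2.7], "rot": [0, -0.1, 0], "hand": -1}]'

```text
time: 1.98
ee_pos: [0.3437, -0.1646, 0.1912]
tool_rot: [0.522, 2.535, -0.131]
ft_force: [1.3, -0.5, 0.3]
opening: 0.001
grip_force: 0.0
```

Run:
```python
from plan import *
plan([((.33,-.245,.152),Rt(-.4,.785),2),((.395,-.272,.082),Rt(-.4,.785),3)],-1)
print(readout.sense()['joints'].round(2))
```

```text
{"translation":[0.21, -3.99, 2.11],"rot":[0.005, -0.113, -0.005],"hand":-1},{"translation":[0.46, -3.99, 2.1],"rot":[0.004, -0.114, -0.006],"hand":-1},{"translation":[-0.01, 0.01, 3.31],"rot":[0.0, 0.0, 0.0],"hand":-1},{"translation":[-0.0, 0.02, 3.31],"rot":[0.0, 0.0, 0.0],"hand":-1},{"translation":[-0.01, 0.01, 3.31],"rot":[0.0, 0.0, 0.0],"hand":-1}
end [ 0.395 -0.272  0.082] [ 0.469  2.317 -0.194]
[-0.78 -0.76  2.15  0.22  1.23 -1.96]
```

Run:
```python
from plan import *
plan([((.353,-.254,.141),Rt(-.4,1.0),3),((.388,-.269,.0825),Rt(-.4,1.0),2)],-1)
```

```text
{"translation":[-0.36, -2.64, 2.16],"rot":[0.004, -0.004, -0.003],"hand":-1},{"translation":[-0.35, -2.64, 2.17],"rot":[0.003, -0.004, -0.003],"hand":-1},{"translation":[-0.33, -2.63, 2.17],"rot":[0.004, -0.004, -0.004],"hand":-1},{"translation":[-0.02, -0.01, 3.49],"rot":[-0.0, 0.0, 0.0],"hand":-1},{"translation":[-0.03, -0.01, 3.49],"rot":[-0.0, 0.0, 0.0],"hand":-1}
end [ 0.388  -0.269   0.0825] [ 0.512  2.527 -0.151]
```

Call:
servo_tool --motion '[{"translation": [-0.36, -2.64, 2.16], "rot": [0, 0, 0], "hand": -1}, {"translation": [-0.35, -2.64, 2.17], "rot": [0, 0, 0], "hand": -1}, {"translation": [-0.33, -2.64, 2.17], "rot": [0, 0, 0], "hand": -1}, {"translation": [0, 0, 0], "rot": [0, 0, 0], "hand": -1}, {"translation": [0, 0, 0], "rot": [0, 0, 0], "hand": -1}]'

```text
time: 2.6
ee_pos: [0.3528, -0.252, 0.142]
tool_rot: [0.523, 2.537, -0.129]
ft_force: [0.1, -0.1, 0.8]
opening: -0.005
grip_force: 0.0
```

Run:
```python
from plan import *
print(readout.sense()['joints'].round(3))
plan([((.388,-.269,.0825),Rt(-.4,1.0),3)],-1)
```

```text
[-0.984 -0.542  2.151  0.347  1.086 -2.241]
{"translation":[-0.06, -0.09, 2.37],"rot":[0.004, -0.005, -0.003],"hand":-1},{"translation":[-0.04, -0.09, 2.37],"rot":[0.004, -0.004, -0.003],"hand":-1},{"translation":[-0.04, -0.07, 2.37],"rot":[0.003, -0.005, -0.004],"hand":-1}
end [ 0.388  -0.269   0.0826] [ 0.512  2.527 -0.15 ]
```

Run:
```python
from plan import *
plan([((.389,-.268,.0825),Rt(-.55,1.0),4)],-1)
```

```text
{"translation":[-0.05, -0.04, 1.79],"rot":[0.023, -0.004, 0.029],"hand":-1},{"translation":[-0.05, 0.01, 1.78],"rot":[0.023, -0.004, 0.03],"hand":-1},{"translation":[-0.04, 0.05, 1.79],"rot":[0.023, -0.003, 0.029],"hand":-1},{"translation":[-0.03, 0.09, 1.78],"rot":[0.022, -0.004, 0.029],"hand":-1}
end [ 0.389  -0.268   0.0825] [ 0.702  2.488 -0.205]
```

Call:
servo_tool --motion '[{"translation": [-0.05, -0.04, 1.79], "rot": [0.023, -0.004, 0.029], "hand": -1}, {"translation": [-0.05, 0, 1.79], "rot": [0.023, -0.004, 0.029], "hand": -1}, {"translation": [-0.04, 0.05, 1.79], "rot": [0.023, -0.004, 0.029], "hand": -1}, {"translation": [-0.03, 0.09, 1.79], "rot": [0.023, -0.004, 0.029], "hand": -1}, {"translation": [0, 0, 0], "rot": [0, 0, 0], "hand": -1}]'

```text
time: 3.22
ee_pos: [0.3895, -0.2668, 0.0819]
tool_rot: [0.696, 2.489, -0.206]
ft_force: [-0.1, 0.0, -0.8]
opening: 0.001
grip_force: 0.2
```

Run:
```python
from plan import *
print(readout.sense()['joints'].round(3))
p,d=read_camera("scene"); c=p[190:390,80:340,::-1]; q,_=read_camera("top"); c2=q[150:350,330:510,::-1]
cv2.imwrite("pics/a.png",np.hstack([cv2.resize(c,(450,400)),cv2.resize(c2,(340,400))]))
```

```text
[-0.824 -0.393  2.194  0.207  0.798 -1.953]
```

View pics/a.png

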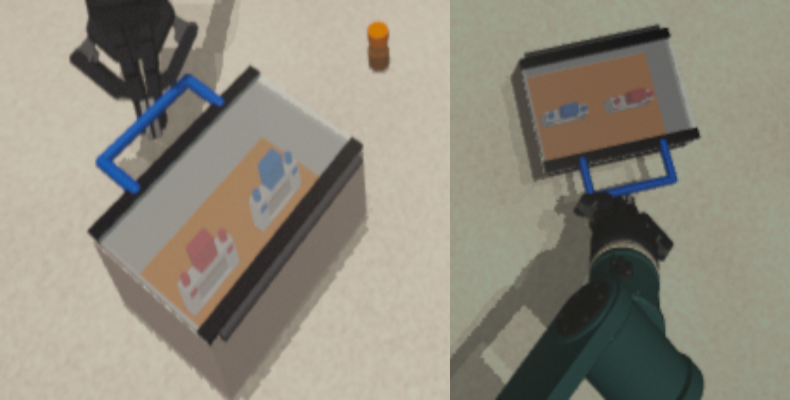

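```bash
cat > swing.py <<'E'
from plan import *
import sys
yh=.138; ux=np.array([np.cos(yh),np.sin(yh),0]); uy=np.array([-np.sin(yh),np.cos(yh),0]); Z=np.array([0,0,1.])
def tip(q,al,head,b=-.324,s=.025):
    bar=(.546-.192*np.cos(q))*ux+b*uy+(.101+.192*np.sin(q)+.003*np.cos(q))*Z
    R=Rt(head,al);M=R.as_matrix();d=M[:,2]
    n=np.cross(uy,d); n/=np.linalg.norm(n); n=n if n@(ux*np.sin(q)+Z*np.cos(q))>0 else -n
    h=.006+.011*abs(n@M[:,0])+.0145*abs(n@M[:,1])
    return bar-h*n+s*d,R
if __name__=="__main__":
    q0,q1,n=float(sys.argv[1]),float(sys.argv[2]),int(sys.argv[3])
    W=[]
    for q in np.linspace(q0,q1,n+1)[1:]:
        f=np.clip(q/1.5,0,1); P,R=tip(q,1.0+.571*f,-.55+.2*f); W.append((P,R,1))
    print(readout.sense()['ft_force'].round(1),tip(.07,1.0,-.55)[0])
    plan(W,-1)
E
python3 swing.py 0.0 .8 10
```

```text
[-1.4  0.9 -0.7] [ 0.3865155  -0.282089    0.08603333]
{"translation":[-0.64, -1.36, -0.19],"rot":[-0.006, 0.032, -0.006],"hand":-1},{"translation":[-0.84, 0.12, -1.28],"rot":[-0.005, 0.031, -0.009],"hand":-1},{"translation":[-0.87, 0.19, -1.25],"rot":[-0.005, 0.03, -0.009],"hand":-1},{"translation":[-0.91, 0.26, -1.2],"rot":[-0.005, 0.031, -0.01],"hand":-1},{"translation":[-0.95, 0.32, -1.15],"rot":[-0.004, 0.03, -0.01],"hand":-1}
{"translation":[-0.97, 0.39, -1.1],"rot":[-0.004, 0.03, -0.009],"hand":-1},{"translation":[-1.01, 0.45, -1.05],"rot":[-0.004, 0.031, -0.01],"hand":-1},{"translation":[-1.03, 0.5, -0.98],"rot":[-0.004, 0.03, -0.01],"hand":-1},{"translation":[-1.07, 0.55, -0.91],"rot":[-0.003, 0.031, -0.011],"hand":-1},{"translation":[-1.09, 0.59, -0.85],"rot":[-0.003, 0.03, -0.01],"hand":-1}
end [ 0.4365 -0.2701  0.2115] [ 0.633  2.81  -0.085]
```

Call:
servo_tool --motion '[{"translation": [-0.64, -1.36, -0.19], "rot": [-0.006, 0.032, -0.006], "hand": -1}, {"translation": [-0.84, 0.12, -1.28], "rot": [-0.005, 0.031, -0.009], "hand": -1}, {"translation": [-0.87, 0.19, -1.25], "rot": [-0.005, 0.03, -0.009], "hand": -1}, {"translation": [-0.91, 0.26, -1.2], "rot": [-0.005, 0.031, -0.01], "hand": -1}, {"translation": [-0.95, 0.32, -1.15], "rot": [-0.004, 0.03, -0.01], "hand": -1}]'

```text
time: 3.95
ee_pos: [0.3949, -0.28, 0.1479]
tool_rot: [0.675, 2.653, -0.149]
ft_force: [-8.0, -3.6, -0.8]
opening: 0.002
grip_force: 3.9
```

Call:
servo_tool --motion '[{"translation": [-0.97, 0.39, -1.1], "rot": [-0.004, 0.03, -0.009], "hand": -1}, {"translation": [-1.01, 0.45, -1.05], "rot": [-0.004, 0.03, -0.01], "hand": -1}, {"translation": [-1.03, 0.5, -0.98], "rot": [-0.004, 0.03, -0.01], "hand": -1}, {"translation": [-1.07, 0.55, -0.91], "rot": [-0.003, 0.03, -0.01], "hand": -1}, {"translation": [-1.09, 0.59, -0.85], "rot": [-0.003, 0.03, -0.01], "hand": -1}]'

```text
time: 4.58
ee_pos: [0.4342, -0.2724, 0.2136]
tool_rot: [0.639, 2.809, -0.092]
ft_force: [-8.1, -1.1, 2.4]
opening: 0.002
grip_force: 3.7
```

```bash
python3 swing.py .8 1.5 10
python3 - <<'E'
from h import *
print(readout.sense()['joints'].round(3))
p,d=read_camera("scene"); P=cloud("scene",d);hsv=cv2.cvtColor(p,cv2.COLOR_RGB2HSV);H,S,V=[hsv[...,i].astype(int) for i in range(3)]
m=(H>100)&(H<125)&(S>150)&(V>60);m[:,:60]=0;m[:,340:]=0;m[:100]=0;Q=P[m&(P[...,2]>.13)];print(len(Q),np.percentile(Q,[5,50,95],axis=0).round(3).tolist())
E
```

```text
[-8.1 -1.1  2.4] [ 0.3865155  -0.282089    0.08603333]
{"translation":[-1.04, 0.86, -0.46],"rot":[-0.008, 0.027, -0.012],"hand":-1},{"translation":[-0.99, 0.57, -0.63],"rot":[-0.002, 0.027, -0.009],"hand":-1},{"translation":[-1.02, 0.6, -0.58],"rot":[-0.002, 0.026, -0.009],"hand":-1},{"translation":[-1.03, 0.61, -0.51],"rot":[-0.001, 0.027, -0.01],"hand":-1},{"translation":[-1.05, 0.63, -0.45],"rot":[-0.002, 0.027, -0.009],"hand":-1}
{"translation":[-1.07, 0.63, -0.39],"rot":[-0.001, 0.026, -0.009],"hand":-1},{"translation":[-1.08, 0.65, -0.33],"rot":[-0.001, 0.027, -0.009],"hand":-1},{"translation":[-1.1, 0.64, -0.27],"rot":[-0.0, 0.027, -0.01],"hand":-1},{"translation":[-1.1, 0.65, -0.21],"rot":[-0.001, 0.026, -0.009],"hand":-1},{"translation":[-1.12, 0.64, -0.14],"rot":[0.0, 0.027, -0.009],"hand":-1}
end [ 0.5496 -0.2508  0.2677] [-0.548 -3.093 -0.   ]
[-0.712 -0.183  1.687  0.066  1.379 -1.84 ]
897 [[0.443, -0.321, 0.208], [0.455, -0.279, 0.235], [0.487, -0.207, 0.24]]
```

Call:
servo_tool --motion '[{"translation": [-1.04, 0.8, -0.5], "rot": [-0.004, 0.027, -0.01], "hand": -1}, {"translation": [-1.0, 0.57, -0.63], "rot": [-0.002, 0.027, -0.009], "hand": -1}, {"translation": [-1.02, 0.6, -0.58], "rot": [-0.002, 0.027, -0.009], "hand": -1}, {"translation": [-1.03, 0.6, -0.5], "rot": [-0.002, 0.027, -0.009], "hand": -1}, {"translation": [-1.05, 0.63, -0.45], "rot": [-0.002, 0.027, -0.009], "hand": -1}]'

```text
time: 5.25
ee_pos: [0.4893, -0.261, 0.2501]
tool_rot: [0.597, 2.95, -0.038]
ft_force: [-4.4, -1.8, 2.1]
opening: 0.002
grip_force: 1.9
```

Call:
servo_tool --motion '[{"translation": [-1.07, 0.63, -0.4], "rot": [-0.001, 0.027, -0.009], "hand": -1}, {"translation": [-1.08, 0.64, -0.33], "rot": [-0.001, 0.027, -0.009], "hand": -1}, {"translation": [-1.1, 0.64, -0.27], "rot": [0, 0.027, -0.009], "hand": -1}, {"translation": [-1.1, 0.65, -0.2], "rot": [0, 0.027, -0.009], "hand": -1}, {"translation": [-1.1, 0.64, -0.14], "rot": [0, 0.027, -0.009], "hand": -1}]'

```text
time: 5.88
ee_pos: [0.5509, -0.2508, 0.2677]
tool_rot: [0.553, 3.092, 0.002]
ft_force: [-2.2, -1.3, 1.3]
opening: -0.002
grip_force: 1.3
```

```bash
python3 swing.py 1.5 1.72 10
python3 - <<'E'
from h import *
print(readout.sense()['joints'].round(3))
p,d=read_camera("scene"); P=cloud("scene",d);hsv=cv2.cvtColor(p,cv2.COLOR_RGB2HSV);H,S,V=[hsv[...,i].astype(int) for i in range(3)]
m=(H>100)&(H<125)&(S>150)&(V>60);m[:,:60]=0;m[:,340:]=0;m[:100]=0;Q=P[m&(P[...,2]>.13)];print(len(Q),np.percentile(Q,[5,50,95],axis=0).round(3).tolist())
print((Q[:,:2]@[np.cos(.138),np.sin(.138)]).mean(), np.percentile(Q[:,2],98))
E
```

```text
[-2.2 -1.3  1.3] [ 0.3865155  -0.282089    0.08603333]
{"translation":[-0.25, 0.16, -0.02],"rot":[0.001, 0.0, -0.004],"hand":-1},{"translation":[-0.37, 0.2, -0.01],"rot":[0.0, 0.0, 0.0],"hand":-1},{"translation":[-0.37, 0.2, 0.0],"rot":[0.0, 0.0, 0.0],"hand":-1},{"translation":[-0.38, 0.19, 0.01],"rot":[0.0, 0.0, 0.0],"hand":-1},{"translation":[-0.37, 0.2, 0.02],"rot":[0.0, 0.0, 0.0],"hand":-1}
{"translation":[-0.37, 0.2, 0.03],"rot":[0.0, 0.0, 0.0],"hand":-1},{"translation":[-0.37, 0.2, 0.03],"rot":[0.0, 0.0, 0.0],"hand":-1},{"translation":[-0.38, 0.19, 0.05],"rot":[0.0, 0.0, 0.0],"hand":-1},{"translation":[-0.37, 0.2, 0.06],"rot":[0.0, 0.0, 0.0],"hand":-1},{"translation":[-0.37, 0.2, 0.06],"rot":[0.0, 0.0, 0.0],"hand":-1}
end [ 0.5914 -0.245   0.2654] [0.547 3.094 0.   ]
[-5.220e-01  2.080e-01  1.162e+00  1.000e-03  1.771e+00 -1.738e+00]
921 [[0.563, -0.306, 0.256], [0.573, -0.268, 0.296], [0.584, -0.196, 0.299]]
0.5329905026027737 0.2991783294417456
```

Call:
servo_tool --motion '[{"translation": [-0.35, 0.2, 0], "rot": [0, 0, 0], "hand": -1}, {"translation": [-0.37, 0.2, 0], "rot": [0, 0, 0], "hand": -1}, {"translation": [-0.37, 0.2, 0], "rot": [0, 0, 0], "hand": -1}, {"translation": [-0.37, 0.2, 0], "rot": [0, 0, 0], "hand": -1}, {"translation": [-0.37, 0.2, 0], "rot": [0, 0, 0], "hand": -1}]'

```text
time: 6.55
ee_pos: [0.572, -0.2474, 0.2656]
tool_rot: [-0.553, -3.091, -0.003]
ft_force: [-1.8, -0.0, 0.7]
opening: -0.002
grip_force: 1.0
```

Call:
servo_tool --motion '[{"translation": [-0.37, 0.2, 0], "rot": [0, 0, 0], "hand": -1}, {"translation": [-0.37, 0.2, 0.05], "rot": [0, 0, 0], "hand": -1}, {"translation": [-0.37, 0.2, 0.05], "rot": [0, 0, 0], "hand": -1}, {"translation": [-0.37, 0.2, 0.05], "rot": [0, 0, 0], "hand": -1}, {"translation": [0, 0, 0], "rot": [0, 0, 0], "hand": -1}]'

```text
time: 7.18
ee_pos: [0.589, -0.2449, 0.2636]
tool_rot: [-0.552, -3.092, -0.004]
ft_force: [-0.5, 1.0, -0.0]
opening: -0.0
grip_force: 0.2
```

```bash
cat > bar.py <<'E'
from h import *
p,d=read_camera("scene"); P=cloud("scene",d);hsv=cv2.cvtColor(p,cv2.COLOR_RGB2HSV);H,S,V=[hsv[...,i].astype(int) for i in range(3)]
m=(H>100)&(H<125)&(S>150)&(V>60);m[:,:60]=0;m[:,340:]=0;m[:100]=0;Q=P[m&(P[...,2]>.27)]
print(len(Q),"bar a",(Q[:,:2]@[np.cos(.138),np.sin(.138)]).mean(), np.percentile(Q[:,2],98),readout.sense()['ft_force'].round(1))
E
python3 bar.py
```

```text
792 bar a 0.5703110263405696 0.2987128855025914 [ 0.3  0.1 -0.2]
```

Call:
servo_tool --motion '[{"translation": [-0.25, 0.13, 0.03], "rot": [0, 0, 0], "hand": -1}, {"translation": [-0.25, 0.13, 0.03], "rot": [0, 0, 0], "hand": -1}, {"translation": [-0.25, 0.13, 0.03], "rot": [0, 0, 0], "hand": -1}, {"translation": [-0.15, 0.08, 0.03], "rot": [0, 0, 0], "hand": -1}, {"translation": [0, 0, 0], "rot": [0, 0, 0], "hand": -1}]'

```text
time: 7.85
ee_pos: [0.5988, -0.2437, 0.2627]
tool_rot: [-0.553, -3.092, -0.003]
ft_force: [-1.0, 0.7, -0.3]
opening: -0.001
grip_force: 0.6
```

```bash
python3 bar.py
```

```text
784 bar a 0.5798663034794748 0.29729875537014905 [-1.1  0.5 -1. ]
```

Call:
servo_tool --motion '[{"translation": [-0.15, 0.08, 0.02], "rot": [0, 0, 0], "hand": -1}, {"translation": [-0.15, 0.08, 0.02], "rot": [0, 0, 0], "hand": -1}, {"translation": [-0.15, 0.08, 0.02], "rot": [0, 0, 0], "hand": -1}, {"translation": [0, 0, 0], "rot": [0, 0, 0], "hand": -1}, {"translation": [0, 0, 0], "rot": [0, 0, 0], "hand": -1}]'

```text
time: 8.52
ee_pos: [0.6036, -0.2431, 0.2621]
tool_rot: [-0.553, -3.091, -0.003]
ft_force: [-2.5, 0.3, -2.0]
opening: -0.003
grip_force: 1.1
```

```bash
python3 bar.py
```

```text
804 bar a 0.5849031868788841 0.29638732683991675 [-2.2  0.5 -1.1]
```

Call:
servo_tool --motion '[{"translation": [-0.15, 0.08, 0.02], "rot": [0, 0, 0], "hand": -1}, {"translation": [-0.15, 0.08, 0.02], "rot": [0, 0, 0], "hand": -1}, {"translation": [-0.15, 0.08, 0.02], "rot": [0, 0, 0], "hand": -1}, {"translation": [0, 0, 0], "rot": [0, 0, 0], "hand": -1}, {"translation": [0, 0, 0], "rot": [0, 0, 0], "hand": -1}]'

```text
time: 9.2
ee_pos: [0.6041, -0.2429, 0.2619]
tool_rot: [-0.555, -3.08, -0.001]
ft_force: [-16.6, 0.7, 1.7]
opening: 0.0
grip_force: 7.9
```

```bash
python3 bar.py
```

```text
799 bar a 0.5846946290423467 0.29646533711399337 [-16.4   0.3   1.8]
```

Run:
```python
from plan import *
plan([((.555,-.25,.27),Rt(-.36,np.pi/2),1),((.48,-.2,.30),Rt(-.6,np.pi/2),3),((.36,.02,.30),Rt(-1.433,np.pi/2),6)],0.2)
```

```text
{"translation":[4.37, -2.38, -0.75],"rot":[-0.002, -0.011, 0.004],"hand":0.2},{"translation":[2.93, 0.68, -1.0],"rot":[0.0, -0.0, 0.08],"hand":0.2},{"translation":[2.97, 0.44, -1.0],"rot":[0.0, -0.0, 0.08],"hand":0.2},{"translation":[3.0, 0.2, -1.0],"rot":[0.0, -0.0, 0.08],"hand":0.2},{"translation":[3.72, 1.9, 0.0],"rot":[0.0, -0.0, 0.139],"hand":0.2}
{"translation":[3.95, 1.36, 0.0],"rot":[0.0, -0.0, 0.139],"hand":0.2},{"translation":[4.1, 0.8, 0.01],"rot":[0.0, -0.0, 0.138],"hand":0.2},{"translation":[4.17, 0.23, -0.0],"rot":[-0.0, -0.0, 0.139],"hand":0.2},{"translation":[4.16, -0.35, 0.0],"rot":[-0.0, -0.0, 0.139],"hand":0.2},{"translation":[4.07, -0.92, 0.0],"rot":[-0.0, -0.001, 0.139],"hand":0.2}
end [0.36   0.0199 0.3   ] [ 2.063e+00  2.369e+00 -1.000e-03]
```

Call:
servo_tool --motion '[{"translation": [4.35, -2.35, -0.7], "rot": [0, -0.01, 0], "hand": -1}, {"translation": [2.95, 0.65, -1.0], "rot": [0, 0, 0.08], "hand": -1}, {"translation": [2.95, 0.45, -1.0], "rot": [0, 0, 0.08], "hand": -1}, {"translation": [3.0, 0.2, -1.0], "rot": [0, 0, 0.08], "hand": 0.2}, {"translation": [3.7, 1.9, 0], "rot": [0, 0, 0.14], "hand": 0.2}]'

```text
time: 9.88
ee_pos: [0.4644, -0.1641, 0.2997]
tool_rot: [1.131, 2.915, 0.002]
ft_force: [1.0, 1.0, 0.6]
opening: 0.419
grip_force: 0.0
```

Call:
servo_tool --motion '[{"translation": [3.95, 1.35, 0], "rot": [0, 0, 0.139], "hand": 0.2}, {"translation": [4.1, 0.8, 0], "rot": [0, 0, 0.139], "hand": 0.2}, {"translation": [4.15, 0.25, 0], "rot": [0, 0, 0.139], "hand": 0.2}, {"translation": [4.15, -0.35, 0], "rot": [0, 0, 0.139], "hand": 0.2}, {"translation": [4.05, -0.9, 0], "rot": [0, 0, 0.139], "hand": 0.2}]'

```text
time: 10.5
ee_pos: [0.3638, 0.02, 0.2976]
tool_rot: [2.057, 2.36, 0.012]
ft_force: [0.0, -0.4, 0.7]
opening: 0.599
grip_force: 0.0
```

Run:
```python
from h import *
print(readout.sense()['joints'].round(2),readout.sense()['opening'])
im=[]
for n,b in {"scene":(120,200,320,370),"top":(340,120,500,260)}.items():
    p,d=read_camera(n); np.save(f"pics/{n}1.npy",d);np.save(f"pics/{n}1p.npy",p)
    im.append(cv2.resize(p[b[1]:b[3],b[0]:b[2],::-1],(400,350),interpolation=cv2.INTER_CUBIC))
    P=cloud(n,d);hsv=cv2.cvtColor(p,cv2.COLOR_RGB2HSV);H,S,V=[hsv[...,i].astype(int) for i in range(3)]
    for nm,mk in(("blue",(H>98)&(H<126)&(S>70)&(V>50)),("red",((H<5)|(H>170))&(S>60))):
        M=np.zeros((400,640),np.uint8);M[b[1]:b[3],b[0]:b[2]]=mk[b[1]:b[3],b[0]:b[2]]
        k,l,s,c=cv2.connectedComponentsWithStats(M)
        for i in range(1,k):
            if s[i,4]>10:
                Q=P[l==i];Q=Q[np.isfinite(Q[:,2])]; zt=np.percentile(Q[:,2],95);T=Q[Q[:,2]>zt-.006]
                print(n,nm,s[i,4],c[i].round(1),"ztop",zt.round(4),"top centre",((T.min(0)+T.max(0))/2).round(4),"ext",(np.ptp(T,0)).round(3),len(T))
cv2.imwrite("pics/b.png",np.hstack(im))
```

```text
[-0.1  -0.35  1.62  0.    1.85 -0.24] 0.5991258327784391
scene blue 1231 [250.8 251.2] ztop 0.2958 top centre [ 0.7461 -0.3059  0.4794] ext [0.276 0.247 0.379] 809
scene red 142 [194.8 313. ] ztop 0.2479 top centre [ 0.624  -0.3382  0.2464] ext [0.002 0.015 0.005] 11
scene red 11 [212.  313.5] ztop 0.2428 top centre [ 0.6273 -0.3239  0.2417] ext [0.001 0.002 0.006] 3
scene red 25 [186.8 329.3] ztop 0.0736 top centre [ 0.5208 -0.327   0.0709] ext [0.006 0.007 0.006] 20
scene red 13 [191.6 336. ] ztop 0.0559 top centre [ 0.5264 -0.3263  0.0533] ext [0.002 0.007 0.006] 11
top blue 397 [420.6 133.6] ztop 0.2973 top centre [ 0.4887 -0.1514  0.6543] ext [0.285 0.292 0.726] 284
top blue 54 [392.9 204.8] ztop 0.0948 top centre [ 0.4262 -0.1115  0.5538] ext [0.16  0.212 0.927] 44
top red 69 [429.  197.5] ztop 0.095 top centre [ 0.5129 -0.3021  0.093 ] ext [0.015 0.021 0.006] 44
```

View pics/b.png

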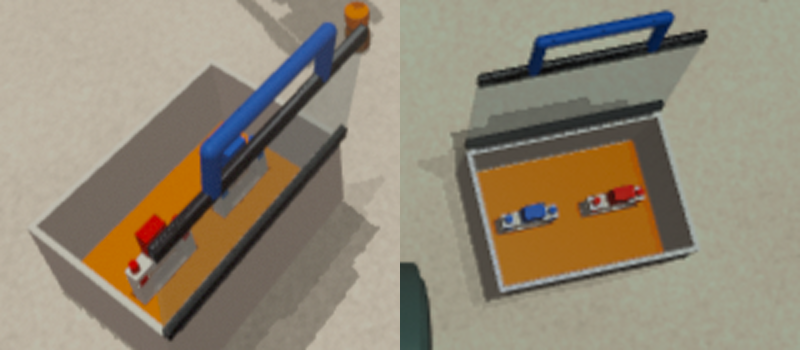

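The cover stands open on its stop, with the handle at (265,100) in the left crop. Both cells are still in the cradle: the blue tab is at (534,212) and the red at (625,192) in the right crop.

Run:
```python
from h import *
p=np.load("pics/top1p.npy");P=cloud("top",np.load("pics/top1.npy"));hsv=cv2.cvtColor(p,cv2.COLOR_RGB2HSV);H,S,V=[hsv[...,i].astype(int) for i in range(3)]
b=np.zeros((400,640),bool);b[155:260,360:480]=1
t=b&(H>98)&(H<126)&(S>70)&(V>50)&(P[...,2]>.085)&(P[...,2]<.105);print("blue top",cv2.minAreaRect(P[t][:,:2].astype(np.float32)),P[t].mean(0).round(4),t.sum())
t=b&((H<5)|(H>170))&(S>60)&(P[...,2]>.085)&(P[...,2]<.105);print("red top",P[t].mean(0).round(4))
t=b&(P[...,2]>.096)&(P[...,2]<.107)&(S<80);r_=cv2.minAreaRect(P[t][:,:2].astype(np.float32));print("rim",r_,t.sum(),np.median(P[t][:,2]))
print("tri blue",tri((236.3,274),(392.9,204.7)),"red",tri((196.5,315),(428.8,197.5)))
print("tri target",tri((374.6,179.1),(230.8,223.8)))
# stand plate in top0: use grey low region restricted
for n,bx in(("top",(200,120,260,250)),("scene",(340,155,490,245))):
    P=cloud(n,np.load(f"pics/{n}0.npy"));p=np.load(f"pics/{n}0p.npy").astype(int)
    m=np.zeros((400,640),np.uint8);m[bx[1]:bx[3],bx[0]:bx[2]]=1
    bg=np.median(P[bx[1]:bx[3],bx[0]:bx[2],2]);print(n,"z pct",np.percentile(P[bx[1]:bx[3],bx[0]:bx[2],2],[5,25,50,75]).round(4))
    g=((p.max(2)<135)&(p.max(2)-p.min(2)<35)&(P[...,2]<.02)&(P[...,2]>-.02)).astype(np.uint8)*m
    k,l,s,c=cv2.connectedComponentsWithStats(g);i=1+np.argmax(s[1:,4]);Q=P[l==i];print(" rect",cv2.minAreaRect(Q[:,:2].astype(np.float32)),s[i,4],np.median(Q[:,2]))
# tool/hand-eye check: none
# lens disc & head in top0/scene0
for n,bx in(("top",(180,95,228,170)),("scene",(425,110,500,170))):
    P=cloud(n,np.load(f"pics/{n}0.npy"));p=np.load(f"pics/{n}0p.npy").astype(int)
    m=np.zeros((400,640),bool);m[bx[1]:bx[3],bx[0]:bx[2]]=1
    T=m&(P[...,2]>.225)&(P[...,2]<.245)&(p.max(2)<70);r_=cv2.minAreaRect(P[T][:,:2].astype(np.float32));print(n,"head top",r_,np.percentile(P[T][:,2],[10,50,90]),T.sum())
    L=m&(P[...,2]>.15)&(P[...,2]<.3)&(P[...,0]<.655)&(P[...,0]>.59);Q=P[L];print(" lens",L.sum(),np.percentile(Q,[2,50,98],axis=0).round(4).tolist())
```

```text
blue top ((0.5003165006637573, -0.20671768486499786), (0.021836424246430397, 0.013659156858921051), 89.79435729980469) [ 0.4998 -0.2066  0.0924] 46
red top [ 0.5127 -0.3013  0.0924]
rim ((0.5088483691215515, -0.2549978792667389), (0.15338446199893951, 0.21129141747951508), 7.807623386383057) 674 0.1008964657662262
tri blue [ 0.50205453 -0.20847157  0.07830391] red [ 0.51524124 -0.30442948  0.0779417 ]
tri target [0.49129181 0.23307034 0.00755333]
top z pct [-0.0016  0.0009  0.0063  0.0096]
 rect ((0.6123426556587219, 0.24517497420310974), (0.3266696631908417, 0.11698440462350845), 3.7389581203460693) 3268 0.00863164095723128
scene z pct [-0.0015 -0.0002  0.001   0.0077]
 rect ((0.6025125980377197, 0.24194738268852234), (0.2991333603858948, 0.11087571084499359), 3.359220266342163) 3652 0.007976976596371279
top head top ((0.669310986995697, 0.24199332296848297), (0.10103155672550201, 0.058821506798267365), 3.2054057121276855) [0.22898509 0.23172532 0.2337714 ] 649
 lens 539 [[0.6091, 0.2127, 0.1886], [0.6365, 0.2365, 0.2208], [0.6538, 0.2687, 0.234]]
scene head top ((0.6761592030525208, 0.24115905165672302), (0.056784916669130325, 0.06087961420416832), 2.3697590827941895) [0.22868885 0.23110482 0.23221364] 568
 lens 433 [[0.6138, 0.2116, 0.1884], [0.6346, 0.2241, 0.2162], [0.6546, 0.2555, 0.2318]]
```

Run:
```python
from h import *
y=.055;e=np.array([np.cos(y),np.sin(y),0]);n=np.array([-np.sin(y),np.cos(y),0]);t=np.array([.4913,.2331,0])
im=[]
for nm,b in(("scene",(420,105,500,165)),("top",(175,95,255,155+20))):
    p=cv2.resize(np.load(f"pics/{nm}0p.npy")[b[1]:b[3],b[0]:b[2],::-1],None,fx=5,fy=5,interpolation=cv2.INTER_CUBIC)
    dr=lambda X,c:[cv2.circle(p,tuple(int(v) for v in ((q-[b[0],b[1]]+.5)*5)),2,c,-1) for q in proj(nm,X)]
    L=t+.12*e+[0,0,.2025]; th=np.linspace(0,6.28,24)
    dr(L,(0,0,255));dr(np.array([L+.02*(np.cos(a)*n+np.sin(a)*np.array([0,0,1])) for a in th]),(0,255,255))
    dr(np.array([t+[0,0,.2025]+x*e+s*.03*n+[0,0,z] for x in(.25,) for s in(-1,1) for z in(-.028,.028)]),(0,255,0))
    print(nm,proj(nm,L).round(1)); im.append(p)
h=max(i.shape[0] for i in im);cv2.imwrite("pics/c.png",np.hstack([cv2.copyMakeBorder(i,0,h-i.shape[0],0,0,0) for i in im]))
from plan import *
R=Rt(.1363-np.pi/2,np.pi/2)
plan([((.5018,-.2075,.19),R,5),((.5018,-.2075,.063),R,4)],0.2)
```

```text
scene [[435.2 131. ]]
top [[206.7 162.2]]
{"translation":[-4.93, 2.05, 2.2],"rot":[0.003, 0.0, 0.002],"hand":0.2},{"translation":[-4.92, 2.07, 2.2],"rot":[0.003, 0.001, 0.002],"hand":0.2},{"translation":[-4.92, 2.08, 2.19],"rot":[0.002, 0.0, 0.002],"hand":0.2},{"translation":[-4.91, 2.1, 2.18],"rot":[0.003, 0.001, 0.001],"hand":0.2},{"translation":[-4.91, 2.11, 2.18],"rot":[0.003, 0.0, 0.002],"hand":0.2}
{"translation":[-0.0, -0.0, 3.17],"rot":[-0.0, 0.0, 0.0],"hand":0.2},{"translation":[-0.0, -0.0, 3.18],"rot":[-0.0, 0.0, 0.0],"hand":0.2},{"translation":[-0.0, -0.0, 3.17],"rot":[-0.0, 0.0, 0.0],"hand":0.2},{"translation":[-0.0, -0.0, 3.18],"rot":[-0.0, 0.0, 0.0],"hand":0.2}
end [ 0.5018 -0.2075  0.063 ] [ 2.065e+00  2.368e+00 -1.000e-03]
```

View pics/c.png

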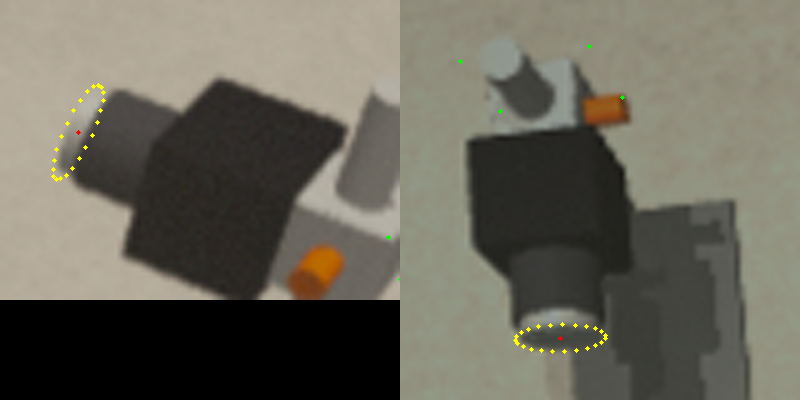

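Call:
servo_tool --motion '[{"translation": [-4.93, 2.05, 2.2], "rot": [0.003, 0, 0.002], "hand": 0.2}, {"translation": [-4.92, 2.07, 2.2], "rot": [0.003, 0.001, 0.002], "hand": 0.2}, {"translation": [-4.92, 2.08, 2.19], "rot": [0.002, 0, 0.002], "hand": 0.2}, {"translation": [-4.91, 2.1, 2.18], "rot": [0.003, 0.001, 0.001], "hand": 0.2}, {"translation": [-4.91, 2.11, 2.18], "rot": [0.003, 0, 0.002], "hand": 0.2}]'

```text
time: 11.22
ee_pos: [0.5025, -0.2135, 0.1876]
tool_rot: [-2.069, -2.364, 0.006]
ft_force: [0.4, 0.4, 0.1]
opening: 0.598
grip_force: 0.0
```

Run:
```python
from plan import *
R=Rt(.1363-np.pi/2,np.pi/2)
plan([((.5018,-.2075,.063),R,4)],0.2)
```

```text
{"translation":[0.16, 0.01, 3.11],"rot":[-0.001, 0.001, -0.001],"hand":0.2},{"translation":[0.15, 0.01, 3.12],"rot":[-0.0, 0.0, -0.001],"hand":0.2},{"translation":[0.16, 0.01, 3.11],"rot":[-0.001, 0.001, -0.0],"hand":0.2},{"translation":[0.15, 0.0, 3.12],"rot":[-0.001, 0.0, -0.001],"hand":0.2}
end [ 0.5018 -0.2075  0.063 ] [ 2.065  2.367 -0.   ]
```

Call:
servo_tool --motion '[{"translation": [0, 0, 2.0], "rot": [0, 0, 0], "hand": 0.2}, {"translation": [0, 0, 2.0], "rot": [0, 0, 0], "hand": 0.2}, {"translation": [0, 0, 2.0], "rot": [0, 0, 0], "hand": 0.2}, {"translation": [0, 0, 0], "rot": [0, 0, 0], "hand": 0.2}, {"translation": [0, 0, 0], "rot": [0, 0, 0], "hand": 0.2}]'

```text
time: 11.85
ee_pos: [0.5014, -0.2115, 0.1289]
tool_rot: [-2.068, -2.363, 0.007]
ft_force: [0.1, 0.6, 0.6]
opening: 0.597
grip_force: 0.0
```

Run:
```python
from plan import *
R=Rt(.1363-np.pi/2,np.pi/2)
plan([((.5018,-.2075,.063),R,3)],0.2)
```

```text
{"translation":[0.13, 0.04, 2.19],"rot":[-0.001, 0.001, -0.001],"hand":0.2},{"translation":[0.13, 0.04, 2.2],"rot":[-0.002, 0.0, -0.001],"hand":0.2},{"translation":[0.13, 0.03, 2.19],"rot":[-0.001, 0.001, -0.001],"hand":0.2}
end [ 0.5018 -0.2075  0.063 ] [2.065 2.367 0.   ]
```

Call:
servo_tool --motion '[{"translation": [0.13, 0.04, 2.2], "rot": [-0.001, 0.001, -0.001], "hand": 0.2}, {"translation": [0.13, 0.04, 2.2], "rot": [-0.001, 0, -0.001], "hand": 0.2}, {"translation": [0.13, 0.03, 2.2], "rot": [-0.001, 0.001, -0.001], "hand": 0.2}, {"translation": [0, 0, 0], "rot": [0, 0, 0], "hand": 0.2}, {"translation": [0, 0, 0], "rot": [0, 0, 0], "hand": 0.2}]'

```text
time: 12.48
ee_pos: [0.5019, -0.2074, 0.0636]
tool_rot: [2.065, 2.367, -0.001]
ft_force: [0.4, -0.7, -0.4]
opening: 0.598
grip_force: 0.0
```

Call:
servo_tool --motion '[{"translation": [0, 0, 0], "rot": [0, 0, 0], "hand": -1}, {"translation": [0, 0, 0], "rot": [0, 0, 0], "hand": -1}, {"translation": [0, 0, 0], "rot": [0, 0, 0], "hand": -1}, {"translation": [0, 0, 0], "rot": [0, 0, 0], "hand": -1}, {"translation": [0, 0, 0], "rot": [0, 0, 0], "hand": -1}]' --force 40

```text
time: 13.1
ee_pos: [0.5018, -0.207, 0.0628]
tool_rot: [-2.065, -2.367, 0.0]
ft_force: [2.8, 0.4, 4.4]
opening: 0.155
grip_force: 42.1
```

Call:
servo_tool --motion '[{"translation": [0, 0, -1.0], "rot": [0, 0, 0], "hand": -1}, {"translation": [0, 0, -2.0], "rot": [0, 0, 0], "hand": -1}, {"translation": [0, 0, -3.0], "rot": [0, 0, 0], "hand": -1}, {"translation": [0, 0, -3.5], "rot": [0, 0, 0], "hand": -1}, {"translation": [0, 0, -3.5], "rot": [0, 0, 0], "hand": -1}]'

```text
time: 13.72
ee_pos: [0.4998, -0.2065, 0.1915]
tool_rot: [-2.061, -2.362, 0.005]
ft_force: [0.4, -0.1, -0.5]
opening: 0.162
grip_force: 41.5
```

Call:
servo_tool --motion '[{"translation": [0, 0, -2.5], "rot": [0, 0, 0], "hand": -1}, {"translation": [0, 0, -1.0], "rot": [0, 0, 0], "hand": -1}, {"translation": [0, 0, 0], "rot": [0, 0, 0], "hand": -1}, {"translation": [0, 0, 0], "rot": [0, 0, 0], "hand": -1}, {"translation": [0, 0, 0], "rot": [0, 0, 0], "hand": -1}]'

```text
time: 14.35
ee_pos: [0.5007, -0.2066, 0.2252]
tool_rot: [-2.062, -2.363, 0.003]
ft_force: [-0.8, -0.9, -0.6]
opening: 0.155
grip_force: 41.5
```

Run:
```python
from plan import *
print(readout.sense()['joints'].round(2))
R=Rt(.055-np.pi/2,np.pi/2)
plan([((.48,.0,.2275),R,7),((.4913,.2331,.2275),R,8)],-1)
```

```text
[-0.5   0.07  1.4  -0.    1.68 -0.63]
{"translation":[2.96, 0.11, -0.02],"rot":[-0.001, -0.0, 0.012],"hand":-1},{"translation":[2.97, 0.07, -0.03],"rot":[-0.001, -0.001, 0.011],"hand":-1},{"translation":[2.96, 0.04, -0.03],"rot":[-0.0, -0.0, 0.012],"hand":-1},{"translation":[2.97, -0.0, -0.02],"rot":[-0.001, -0.001, 0.011],"hand":-1},{"translation":[2.97, -0.03, -0.03],"rot":[-0.001, -0.0, 0.012],"hand":-1}
{"translation":[2.96, -0.06, -0.03],"rot":[-0.001, -0.001, 0.011],"hand":-1},{"translation":[2.96, -0.1, -0.04],"rot":[-0.0, 0.0, 0.012],"hand":-1},{"translation":[2.9, 0.3, 0.0],"rot":[-0.0, 0.0, -0.0],"hand":-1},{"translation":[2.9, 0.3, 0.0],"rot":[-0.0, 0.0, -0.0],"hand":-1},{"translation":[2.91, 0.3, 0.0],"rot":[-0.0, 0.0, -0.0],"hand":-1}
{"translation":[2.9, 0.3, 0.0],"rot":[-0.0, 0.0, -0.0],"hand":-1},{"translation":[2.9, 0.3, 0.0],"rot":[-0.0, 0.0, -0.0],"hand":-1},{"translation":[2.9, 0.3, 0.0],"rot":[-0.0, 0.0, -0.0],"hand":-1},{"translation":[2.91, 0.3, 0.0],"rot":[-0.0, 0.0, -0.0],"hand":-1},{"translation":[2.9, 0.3, 0.0],"rot":[-0.0, 0.0, -0.0],"hand":-1}
end [0.4913 0.2331 0.2275] [-2.16  -2.281  0.   ]
```

Call:
servo_tool --motion '[{"translation": [2.96, 0.1, 0], "rot": [0, 0, 0.012], "hand": -1}, {"translation": [2.96, 0.07, 0], "rot": [0, 0, 0.012], "hand": -1}, {"translation": [2.96, 0.04, 0], "rot": [0, 0, 0.012], "hand": -1}, {"translation": [2.96, 0, 0], "rot": [0, 0, 0.012], "hand": -1}, {"translation": [2.96, -0.03, 0], "rot": [0, 0, 0.012], "hand": -1}]'

```text
time: 14.98
ee_pos: [0.486, -0.0585, 0.2262]
tool_rot: [-2.133, -2.301, 0.003]
ft_force: [0.4, 0.0, -0.3]
opening: 0.155
grip_force: 41.5
```

Call:
servo_tool --motion '[{"translation": [2.96, -0.06, 0], "rot": [0, 0, 0.012], "hand": -1}, {"translation": [2.96, -0.1, 0], "rot": [0, 0, 0.01], "hand": -1}, {"translation": [2.9, 0.3, 0], "rot": [0, 0, 0], "hand": -1}, {"translation": [2.9, 0.3, 0], "rot": [0, 0, 0], "hand": -1}, {"translation": [2.9, 0.3, 0], "rot": [0, 0, 0], "hand": -1}]'

```text
time: 15.6
ee_pos: [0.4847, 0.0876, 0.2264]
tool_rot: [-2.158, -2.278, 0.004]
ft_force: [-0.2, -0.1, -0.3]
opening: 0.157
grip_force: 41.5
```

Call:
servo_tool --motion '[{"translation": [2.9, 0.3, 0], "rot": [0, 0, 0], "hand": -1}, {"translation": [2.9, 0.3, 0], "rot": [0, 0, 0], "hand": -1}, {"translation": [2.9, 0.3, 0], "rot": [0, 0, 0], "hand": -1}, {"translation": [2.0, 0.2, 0], "rot": [0, 0, 0], "hand": -1}, {"translation": [0, 0, 0], "rot": [0, 0, 0], "hand": -1}]'

```text
time: 16.23
ee_pos: [0.4901, 0.1949, 0.2266]
tool_rot: [-2.156, -2.28, 0.004]
ft_force: [0.4, -0.6, -0.7]
opening: 0.158
grip_force: 41.5
```

Run:
```python
from plan import *
R=Rt(.055-np.pi/2,np.pi/2)
plan([((.4913,.2331,.2275),R,1)],-1)
```

```text
{"translation":[3.8, 0.33, -0.08],"rot":[-0.004, -0.001, 0.001],"hand":-1}
end [0.4913 0.2331 0.2275] [ 2.159  2.281 -0.   ]
```

Call:
servo_tool --motion '[{"translation": [1.9, 0.16, -0.04], "rot": [-0.002, 0, 0], "hand": -1}, {"translation": [1.2, 0.1, -0.04], "rot": [-0.002, 0, 0], "hand": -1}, {"translation": [0.7, 0.07, 0], "rot": [0, 0, 0], "hand": -1}, {"translation": [0, 0, 0], "rot": [0, 0, 0], "hand": -1}, {"translation": [0, 0, 0], "rot": [0, 0, 0], "hand": -1}]'

```text
time: 16.85
ee_pos: [0.4916, 0.2321, 0.2281]
tool_rot: [2.161, 2.28, 0.002]
ft_force: [-0.0, 0.0, 0.1]
opening: 0.154
grip_force: 41.5
```

Run:
```python
from plan import *
s=readout.sense();print(s['ee_pos'].round(4),np.abs(s['joint_velocities']).max())
plan([((.4913,.2331,.2275),Rt(.055-np.pi/2,np.pi/2),1)],-1)
y=.055;e=np.array([np.cos(y),np.sin(y),0]);n=np.array([-np.sin(y),np.cos(y),0]);F=np.array([.4913,.2331,.2025])
im=[]
for nm,b in(("scene",(320,60,480,200)),("top",(170,110,330,250))):
    p,d=read_camera(nm);p=cv2.resize(p[b[1]:b[3],b[0]:b[2],::-1],(400,350),interpolation=cv2.INTER_CUBIC)
    # expected frame outline (60x56, foot at -32) on the lens-side face and window on it
    for w,lo,hi,c in((.030,-.032,.024,(0,255,255)),(.019,-.014,.014,(0,0,255))):
        for i in range(4):
            q=[(-w,lo),(w,lo),(w,hi),(-w,hi)]
            L=np.array([F+.007*e+(q[i][0]+(q[(i+1)%4][0]-q[i][0])*t)*n+[0,0,q[i][1]+(q[(i+1)%4][1]-q[i][1])*t] for t in np.linspace(0,1,9)])
            for u in proj(nm,L): cv2.circle(p,tuple(int(v) for v in (u-[b[0],b[1]]+.5)*2.5),1,c,-1)
    im.append(p)
cv2.imwrite("pics/d.png",np.hstack(im))
```

```text
[0.4916 0.2321 0.2281] 0.004939019127369852
{"translation":[0.11, -0.03, 0.06],"rot":[0.001, -0.001, -0.001],"hand":-1}
end [0.4913 0.2331 0.2275] [2.16  2.281 0.   ]
```

View pics/d.png

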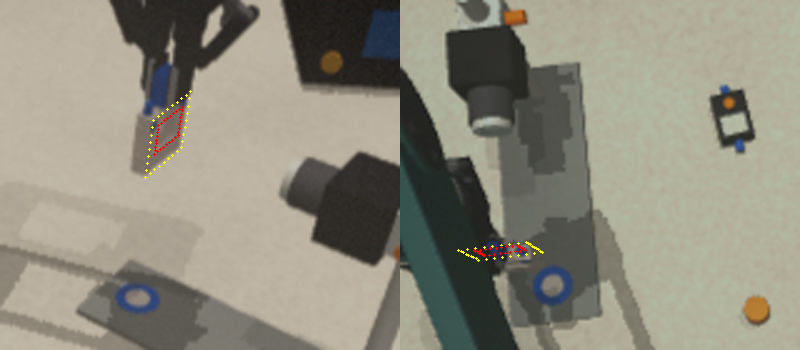

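The outline projected for the focus pose falls on the held cell at (165,135) in the left crop. The cell is upright and clear of the camera, with the sensor and vial in view. I'm handing in.

```bash
python3 -c "
from rig import order
print(order.hand_in())"
```

```text
the job is handed in; nothing more can be done
None
```

I handed the job in with the cover open on its stop and the blue cell held still about 1 mm from my measured focus point. The hand-in gave no verdict, so I don't know the judged result.

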